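# Back the sample carousel up one notch

### The arm

A 6-joint arm with a two-finger parallel gripper is mounted at the origin on the work surface. World frame = base frame: x ahead of the robot, y to its left, z up, the work surface at z = 0. Lengths are in m, angles in rad, forces in N, time in s.
With the tool pointing down it reaches from about 0.325 to 1 m from the base axis. Payload 5.1 kg.
Tool frame: the origin (TCP) lies between the finger pads; the fingertips stand env.tcp_to_tips ahead of it and the grasp point (between the pads) lies 6 mm ahead of it (env.tcp_to_tips is the distance from the TCP to the fingertips, in m); z points along the fingers, y is the direction in which the jaws open and shut (so a half turn about z gives the same grasp; the last joint's range is limited). The gripper opens to 85 mm and grips with 20 to 120 N. Pads are 22 mm wide; open, the fingers measure 114 mm over their backs; the gripper's body (76 mm by 85 mm) begins 54 mm behind the grasp point. The pads swing forward as they close: fully open they stand 13 mm farther back than shut.
Start: joints at [-1.323, 0.124, 1.65, -0, 1.367, -0.083], TCP at [0.211, -0.615, 0.256] pointing down, gripper open.
Joint ranges: [-2.61, 2.61], [-1.02, 2.33], [0.03, 2.71], [-1.35, 4.49], [0.32, 2.68], [-2.91, 2.91]. Speed limits (rad/s): [2.57, 2.57, 3.14, 3.14, 3.14, 3.14].

### API

Orientations are given as a 3x3 rotation matrix whose columns are the frame's x, y, z axes.
In Python, from plant import env gives the robot as it stands.
- The arm moves only by the tool servo_tool, never from a script. Its argument "plan" is a list of rows, each a list of 5 numbers: the shift along the tool's x, y, z as a fraction of full scale, then the turn about the tool's z as a fraction of full scale, then the closure, from 0 (fully open) to 1 (shut). In form: [[dx, dy, dz, roll, grip], ...]. A call has 1 to 12 rows; each row is the pose to reach, as a shift and turn from the pose measured when the call began, along the tool's axes at that moment; what a row does not reach only later rows make up. Full scale, the value 1, is 800 mm for a shift and 90 degrees for a turn. A row lasts 1/8 s, in which the tool goes at most 62.5 mm and 10.7 degrees, less where a joint would pass 70% of its speed; a pose out of reach is approached as far as the arm can. A call with a number of a shift or a turn outside -1 to 1 is refused whole. A call with a gripper value outside its range is refused whole. The fingers move at their own pace and stop on an object; the grip force is fixed at half the most. Time passes only in rows, so rows that repeat a pose let the fingers close. It gives the time, the measured TCP pose, the force and the opening at its end, in the units of the state.
- env.get_state(): the state, without advancing time (a new reading comes with each control period).
- env.get_image(name): name is "scene" or "top" or "wrist"; returns a dict with "img" (420x560x3 uint8, blue, green, red), "vertical_fov" (degrees; the focal length in pixels is half the picture's height over the tangent of half this angle, whatever the lens; pixels are square), "cx", "cy" (the principal point, pixels), "extrinsics" (4x4, takes a point from world to camera coordinates); the wrist camera has in their place "mount" (4x4, takes a point from camera to tool coordinates, whose origin is the TCP and whose axes are the flange's). Camera axes: x right, y down, z forward; pixel columns grow to the right and rows downward; lengths in m; the calibration is good to about 2 mm. A picture is of the moment at which its call begins: read the wrist's pose just before it. There is no depth.
- env.finish_job(): hands the job in, once; it reports no verdict.
Trained networks look in the newest picture that a camera, given by its name, has taken for a name from the list of things; names that differ only in an ending like _2 or _b are one class to them, and where a whole thing is asked for, a point or a joint stands for the part that bears it (a point fixed in the world has none). Each returns a list of dicts, best first, with "confidence" (0 to 1); they miss things now and then, are a little off and sometimes report something else, mostly with a low value. They report only what shows in the picture. A call takes as long as a camera call.
- env.spot_in(target, camera): "extent" ([left, top, width, height] in pixels, round what is visible of it).
- env.cut_out(target, camera): "mask" (420x560 bool, what is visible of it) and "extent" ([left, top, width, height] in pixels, round what is visible of it).
The state is a dict: "t": time; "q": joint angles; "dq": joint speeds; "joint_torque": joint torques, N m; "position": TCP position; "tool_rot": TCP orientation; "wrist_force": force on the tool from outside, world axes, zero at the start; "torque": the same for the moment, N m; "width": finger opening in m.
Only numpy, scipy, OpenCV 4.12 (cv2) and the standard library are available. Lean on these libraries where they do the work, as an engineer would, in place of code of your own. Each camera call takes 0.05 s, during which the arm holds its last target.

### The job

The sample carousel has fed one place too far and its ratchet stops it going back. With a fingertip lift the pawl clear of the teeth by its tab, push the wheel backward (clockwise seen from above) exactly one notch by one of its upright pegs, so that the next pot stands under the nozzle, then push the pawl down again until it is seated against the wheel in the new notch. Push gently and grip nothing; leave the pots standing in their nests and the other things alone.

Things in the scene. Friction and masses are not known exactly. Their poses are not given: they have to be found in the camera images.
- sampler: Sample-pot carousel fixed to the bench; cream foot 26 mm high, 250 mm square with two lugs. Origin on the bench under the wheel's upright axis, z up. Its +y axis points from the wheel axis to the pawl, its +x axis to the nozzle. It stands at another place and yaw each time.
- wheel (a joint): Angle (rad) of the grey wheel about its upright axis: 0 at the start, growing anticlockwise seen from above (feed direction); backward is clockwise, the value falls. One notch is 0.785. Light friction (0.08 N m); it stays where left. Wheel 234 mm across, top face 50 mm above the bench, 8 pot nests of three pins 9 mm high, 62 mm from the axis, one per notch.
- wheel_rim (a point): A point of the wheel's axis level with its top face. Near the rim, 99 to 115 mm from here, stand 8 dark steel ratchet teeth, 12 mm high, each with an upright face at its clockwise end and a slope falling off anticlockwise. At the start one upright face is 1.5 mm from the pawl's nose, so the wheel cannot go backward.
- pawl (a joint): Angle (rad) of the steel pawl about its level pivot. 0: nose down before a tooth (seated, as at the start). It grows as the nose rises and the tab swings outward, away from the wheel; above 0.35 the nose clears the teeth; stop at 1.3. The pivot is stiff (0.03 N m): the pawl stays where it is put.
- pawl_pivot (a point): Centre of the pawl's pivot, parallel to the sampler's x axis, 140 mm from the wheel axis along the sampler's +y, 70 mm above the bench, between cheeks 32 mm over all with tops 78 mm above the bench. From it the arm reaches 36 mm in towards the wheel; the nose (8 mm wide, 10 mm long) hangs at its end, its foot 17 mm below the pivot.
- pawl_tab (a point): Tip of the pawl's finger tab, a plate 16 mm wide (along the sampler's x), 5 mm thick, 50 mm long from the pivot. At pawl = 0 it leans 0.45 rad in over the wheel, the tip 118 mm from the wheel axis and 115 mm above the bench. Pushing it outward raises the nose; pushing it back in lowers the nose.
- nozzle (a point): Lower end of the fixed sampling nozzle, 62 mm from the wheel axis along the sampler's +x, 135 mm above the bench. Its arm, 186 to 204 mm above the bench, comes from a column 18 mm across, 152 mm from the wheel axis. An empty nest is below it at the start.
- peg0 (a point): Centre of the top of finger peg 0: an upright aluminium peg on the wheel, 10 mm across, 50 mm tall (top 100 mm above the bench), 90 mm from the wheel axis. At wheel = 0 it stands at -22.5 degrees anticlockwise from the sampler's +x axis and turns with the wheel. The nest just anticlockwise of it is empty, so there is room for a fingertip on that side.
- peg1 (a point): Centre of the top of finger peg 1: an upright aluminium peg on the wheel, 10 mm across, 50 mm tall (top 100 mm above the bench), 90 mm from the wheel axis. At wheel = 0 it stands at 67.5 degrees anticlockwise from the sampler's +x axis and turns with the wheel. The nest just anticlockwise of it is empty, so there is room for a fingertip on that side.
- peg2 (a point): Centre of the top of finger peg 2: an upright aluminium peg on the wheel, 10 mm across, 50 mm tall (top 100 mm above the bench), 90 mm from the wheel axis. At wheel = 0 it stands at 157.5 degrees anticlockwise from the sampler's +x axis and turns with the wheel. The nest just anticlockwise of it is empty, so there is room for a fingertip on that side.
- peg3 (a point): Centre of the top of finger peg 3: an upright aluminium peg on the wheel, 10 mm across, 50 mm tall (top 100 mm above the bench), 90 mm from the wheel axis. At wheel = 0 it stands at 247.5 degrees anticlockwise from the sampler's +x axis and turns with the wheel. The nest just anticlockwise of it is empty, so there is room for a fingertip on that side.
- pot0: Loose capped sample pot, 26 mm across, 48 mm tall, 30 g, standing in a nest of the wheel 62 mm from the axis; origin at the centre of its underside, 50 mm above the bench. Not to be lifted or tipped; it rides along with the wheel.
- pot1: Loose capped sample pot, 26 mm across, 48 mm tall, 30 g, standing in a nest of the wheel 62 mm from the axis; origin at the centre of its underside, 50 mm above the bench. Not to be lifted or tipped; it rides along with the wheel.
- pot2: Loose capped sample pot, 26 mm across, 48 mm tall, 30 g, standing in a nest of the wheel 62 mm from the axis; origin at the centre of its underside, 50 mm above the bench. Not to be lifted or tipped; it rides along with the wheel.
- pot3: Loose capped sample pot, 26 mm across, 48 mm tall, 30 g, standing in a nest of the wheel 62 mm from the axis; origin at the centre of its underside, 50 mm above the bench. Not to be lifted or tipped; it rides along with the wheel.
- slide_box: Bystander: grey slide box 85 x 100 x 34 mm, origin at the centre of its underside.
- stain_bottle: Bystander: amber bottle 60 mm across, 120 mm tall, origin at the centre of its underside.
- gel_jar: Bystander: white jar 68 mm across, 75 mm tall, origin at the centre of its underside.

How it is judged:
By the outcome, as a careful person would: the job done as asked, in the order asked, and still so for the second after the job is handed in, with the robot touching nothing.
It also fails if it takes over 61 s, if anything falls off the work surface, if the arm or the gripper's body presses on something with over 40 N, if the wrist force passes 120 N, or if a joint passes its speed limit or range.

## Working session

There is one attempt and no reset: what is moved stays moved. The work goes in short steps, Python scripts to look and compute and a tool call to move; the robot and the scene stay as the last step left them, time stands still between calls to the robot, and variables do not carry over. Pictures are saved under pics/ and viewed, and the job is handed in when it is done.

Besides the shell and the picture viewer there is one more tool, called as name(argument=value, ...) on one line, values as JSON. servo_tool: Moves the arm, as the interface text tells. Shift numbers are shares of 800 mm and turn numbers shares of 90 degrees, none past 1 either way. Its arguments: {"type":"object","properties":{"plan":{"type":"array","items":{"type":"array","items":{"type":"number","minimum":-1,"maximum":1}}}},"required":["plan"]}

```bash
ls; mkdir -p pics; cat > h.py <<'E'
from plant import env
import numpy as np, cv2
def shot(n,f):
    d=env.get_image(n); cv2.imwrite('pics/'+f,d['img']); return d
def K(d):
    f=210/np.tan(np.radians(d['vertical_fov'])/2); return f,d['cx'],d['cy']
def proj(d,P,E=None):
    E=d['extrinsics'] if E is None else E
    f,cx,cy=K(d); p=(E@np.append(P,1))[:3]; return np.array([cx+f*p[0]/p[2],cy+f*p[1]/p[2]])
def onz(d,u,v,z,E=None):
    E=np.array(d['extrinsics'] if E is None else E); f,cx,cy=K(d)
    r=E[:3,:3].T@np.array([(u-cx)/f,(v-cy)/f,1]); c=-E[:3,:3].T@E[:3,3]
    return c+r*(z-c[2])/r[2]
def wristE(d,s):
    T=np.eye(4);T[:3,:3]=s['tool_rot'];T[:3,3]=s['position']; return np.linalg.inv(T@np.array(d['mount']))
E
python3 - <<'E'
from h import *
s=env.get_state();print(s['t'],s['position'],s['tool_rot'],s['width'],env.tcp_to_tips)
for n in ['scene','top','wrist']:
    d=shot(n,n+'0.png');print(n,K(d),d.get('extrinsics'),d.get('mount'))
    for t in ['sampler','pawl','peg0','nozzle','pawl_tab','wheel','pot0']:
        print(t,[(np.round(x['extent']),round(x['confidence'],2)) for x in env.spot_in(t,n)][:5]) if n=='top' else 0
E
```

```text
pics
0.0 [ 0.21095675 -0.61421369  0.25501778] [[ 9.45769744e-01  3.24837364e-01 -5.27209369e-04]
 [ 3.24837747e-01 -9.45767516e-01  2.06020064e-03]
 [ 1.70612647e-04 -2.11973293e-03 -9.99997739e-01]] 0.08546710344388624 0.025
scene (np.float64(464.1281987061437), 281.94713993418657, 206.32242912274236) [[-0.57483253  0.8181447   0.01438101  0.3170062 ]
 [ 0.55229042  0.40089002 -0.73093261 -0.22254358]
 [-0.60377384 -0.41222135 -0.68229811  1.43795065]
 [ 0.          0.          0.          1.        ]] None
top (np.float64(380.9706875258995), 281.48418922409354, 209.27245771458595) [[-1.04724154e-01 -9.94501293e-01  1.70484569e-04  3.71285588e-02]
 [-9.66077970e-01  1.01690393e-01 -2.37386647e-01  5.81759121e-01]
 [ 2.36063991e-01 -2.50248172e-02 -9.71415231e-01  1.04340094e+00]
 [ 0.00000000e+00  0.00000000e+00  0.00000000e+00  1.00000000e+00]] None
sampler [(array([195., 143., 114., 125.]), 0.65)]
pawl [(array([210., 198.,  13.,   6.]), 0.46), (array([218., 176.,  80.,  81.]), 0.37)]
peg0 [(array([216., 179.,  78.,  77.]), 0.81)]
nozzle [(array([199., 141., 108., 128.]), 0.88)]
pawl_tab [(array([207., 200.,  16.,   4.]), 0.65)]
wheel [(array([220., 179.,  78.,  75.]), 0.66)]
pot0 [(array([264., 224.,  10.,  16.]), 0.51), (array([272., 198.,   7.,  13.]), 0.47)]
wrist (np.float64(311.5914209226499), 275.14157009892006, 206.47970497136896) None [[ 1.05047940e-03 -9.53912575e-01 -3.00082815e-01  7.72719792e-02]
 [ 9.99998904e-01  1.31510182e-03 -6.79858736e-04 -1.84801610e-05]
 [ 1.04316525e-03 -3.00081771e-01  9.53912911e-01 -1.17376711e-01]
 [ 0.00000000e+00  0.00000000e+00  0.00000000e+00  1.00000000e+00]]
```

```bash
python3 - <<'E'
import cv2
a=cv2.imread('pics/top0.png'); cv2.imwrite('pics/top0z.png',cv2.resize(a[110:300,150:350],None,fx=4,fy=4)[:600,:800])
E
```

```text
(no output)
```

View pics/top0.png

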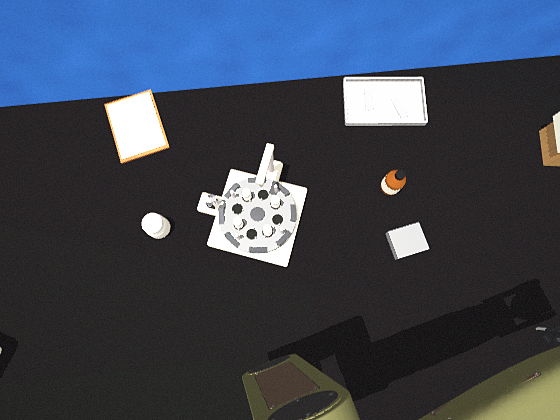

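View pics/top0z.png

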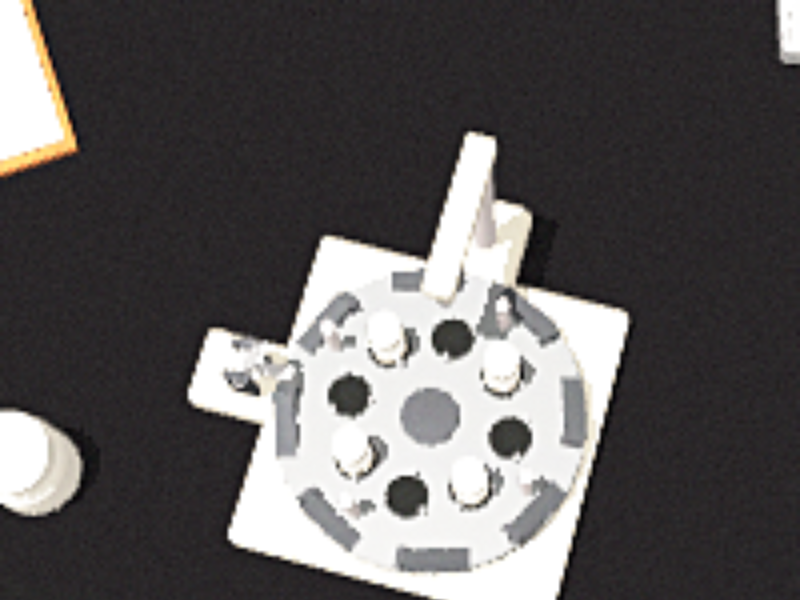

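View pics/scene0.png

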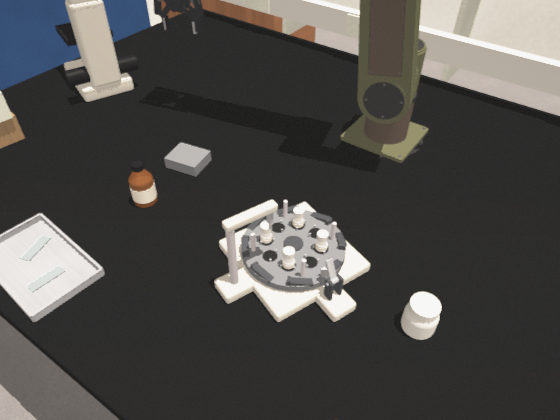

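View pics/wrist0.png

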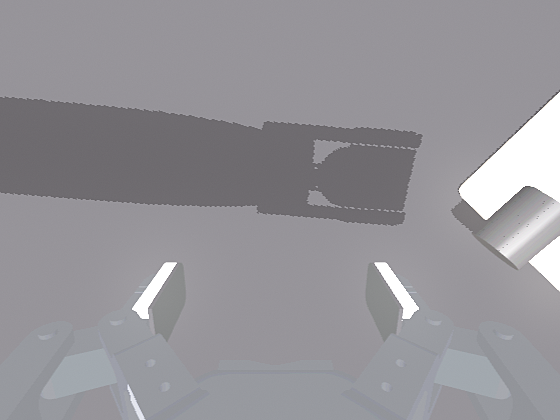

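```bash
cat > fit.py <<'E'
from h import *
from scipy.optimize import least_squares
def S(p,P):
    c,s=np.cos(p[2]),np.sin(p[2]); return np.array([p[0]+c*P[0]-s*P[1],p[1]+s*P[0]+c*P[1],P[2]])
def pol(r,a,z): return (r*np.cos(np.radians(a)),r*np.sin(np.radians(a)),z)
E
python3 - <<'E'
from fit import *
d=env.get_image('top')
img=cv2.resize(d['img'],None,fx=1,fy=1)
z=lambda u,v:np.array([u/4+150,v/4+110])
C=[((.125,.125,.026),z(322,237)),((.125,-.125,.026),z(628,312)),((-.125,.125,.026),z(230,545)),((0,0,.05),z(430,415))]
f=lambda p:np.concatenate([proj(d,S(p,P))-q for P,q in C])
r=least_squares(f,[.5,.1,0]);p=r.x;print(p,np.round(r.fun,1))
np.save('p.npy',p)
def draw(n,d,fn,E=None):
    im=cv2.resize(d['img'],None,fx=4,fy=4,interpolation=cv2.INTER_CUBIC)
    pts=[((.125*a,.125*b,.026)) for a in(1,-1) for b in (1,-1)]+[pol(90,22.5+0,0)]*0
    pts+=[(0,0,.05),(0,.118,.115),(0.016,.14,.078),(-.016,.14,.078),(.062,0,.135)]+[pol(.09,-22.5+90*k,.1) for k in range(4)]
    c=proj(d,S(p,(0,0,.05)),E)*4
    for P in pts:
        q=proj(d,S(p,P),E)*4+1.5; cv2.circle(im,tuple(int(v) for v in q),5,(0,0,255),1)
    x,y=int(c[0]-400),int(c[1]-300);x=max(x,0);y=max(y,0)
    cv2.imwrite(fn,im[y:y+600,x:x+800]);print(n,x,y)
draw('top',d,'pics/t1.png')
d2=env.get_image('scene');draw('scene',d2,'pics/s1.png')
print('pivot',S(p,(0,.14,.07)),'tab',S(p,(0,.118,.115)))
s=env.get_state();print(s['t'])
E
```

```text
[ 0.5787303   0.04688376 -0.34918776] [-0.6 -0.3  0.9 -0.5 -0.6 -0.1  0.4  0.8]
top 631 558
scene 769 667
pivot [0.62662916 0.17843489 0.07      ] tab [0.61910219 0.15776257 0.115     ]
0.6
```

View pics/t1.png

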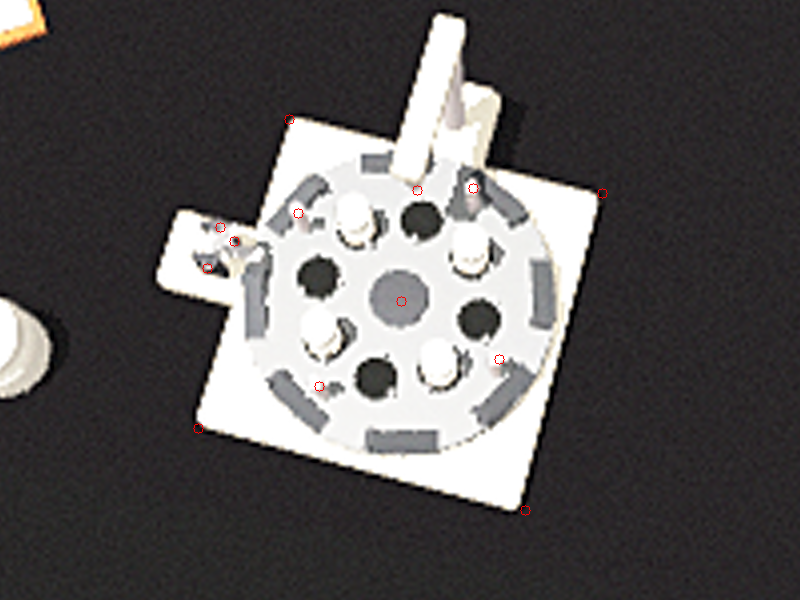

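View pics/s1.png

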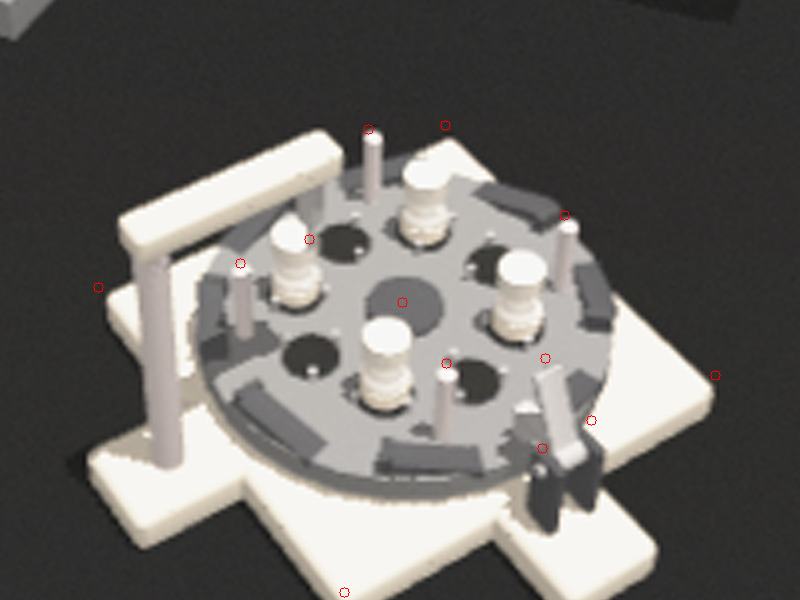

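servo_tool(plan=[[0.606,-0.71,-0.031,0.433,1],[0.606,-0.71,-0.031,0.433,1],[0.606,-0.71,-0.031,0.433,1],[0.606,-0.71,-0.031,0.433,1],[0.606,-0.71,-0.031,0.433,1],[0.606,-0.71,-0.031,0.433,1],[0.606,-0.71,-0.031,0.433,1],[0.606,-0.71,-0.031,0.433,1],[0.606,-0.71,-0.031,0.433,1],[0.606,-0.71,-0.031,0.433,1],[0.606,-0.71,-0.031,0.433,1],[0.606,-0.71,-0.031,0.433,1]])

```text
t: 2.1
position: [0.4856, 0.0821, 0.2817]
tool_rot: [[0.94, -0.342, 0.001], [-0.342, -0.94, -0.0], [0.001, -0.0, -1.0]]
wrist_force: [1.2, -0.6, 0.6]
width: 0.0
```

```bash
cat >> fit.py <<'E'
PTS=[((.125*a,.125*b,.026)) for a in(1,-1) for b in (1,-1)]+[(0,0,.05),(0,.118,.115),(0.016,.14,.078),(-.016,.14,.078),(.062,0,.135)]+[pol(.09,-22.5+90*k,.1) for k in range(4)]+[pol(.062,45*k,.05) for k in range(8)]
def overlay(d,p,fn,E=None,k=1.4):
    im=cv2.resize(d['img'],None,fx=k,fy=k,interpolation=cv2.INTER_CUBIC)
    for P in PTS:
        q=proj(d,S(p,P),E)*k; cv2.circle(im,tuple(int(round(v)) for v in q),3,(0,0,255),1)
    cv2.imwrite(fn,im)
E
python3 - <<'E'
from fit import *
p=np.load('p.npy')
s=env.get_state();d=env.get_image('wrist');E=wristE(d,s)
np.savez('w1.npz',img=d['img'],E=E); print(s['t'],s['position'])
overlay(d,p,'pics/w1.png',E)
E
```

```text
2.1 [0.48556832 0.08213817 0.2817218 ]
```

View pics/w1.png

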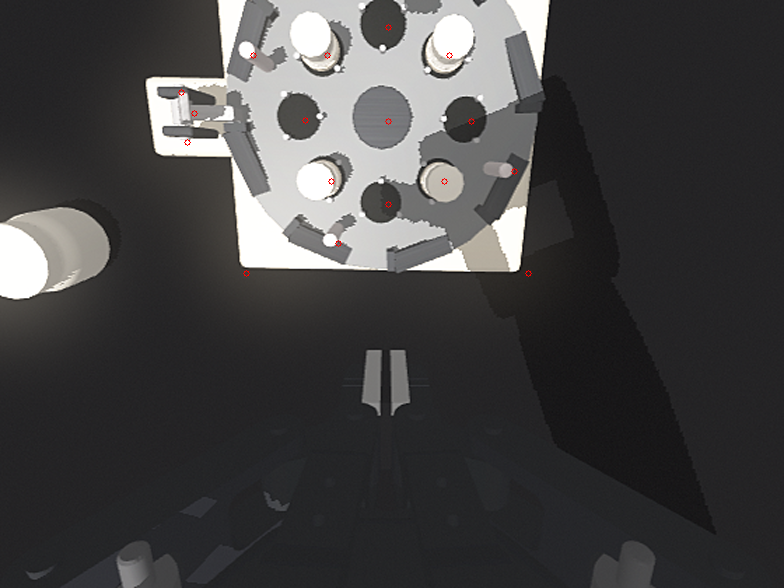

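```bash
python3 - <<'E'
from fit import *
z=np.load('w1.npz');E=z['E'];d=env.get_image('wrist')
q=lambda u,v:np.array([u,v])/1.4
C=[((0,0,.05),q(382,117)),(pol(.062,0,.05),q(383,24)),(pol(.062,90,.05),q(299,116)),(pol(.062,180,.05),q(381,202)),(pol(.062,270,.05),q(464,117)),
(pol(.09,67.5,.1),q(247,48)),(pol(.09,157.5,.1),q(330,240)),(pol(.09,247.5,.1),q(487,169)),((-.125,.125,.026),q(241,267)),((-.125,-.125,.026),q(519,271))]
f=lambda p:np.concatenate([proj(d,S(p,P),E)-q for P,q in C])
r=least_squares(f,np.load('p.npy'));p=r.x;print(p,np.round(r.fun.reshape(-1,2),1).tolist())
np.save('pw.npy',p); d['img']=z['img']; overlay(d,p,'pics/w1b.png',E)
# check tips projection
s=env.get_state(); R=np.array(s['tool_rot']);t=np.array(s['position'])+R[:,2]*.025
print('tip',proj(d,t,E)*1.4)
E
```

```text
[ 0.58296033  0.05173169 -0.36481044] [[-1.5, 0.1], [-1.4, -0.8], [-1.6, -0.2], [-1.6, -0.4], [-0.8, 1.2], [-2.2, 0.2], [-1.6, -0.6], [12.0, 0.4], [-3.0, 0.9], [0.2, 1.5]]
tip [379.9808377  374.14416696]
```

View pics/w1b.png

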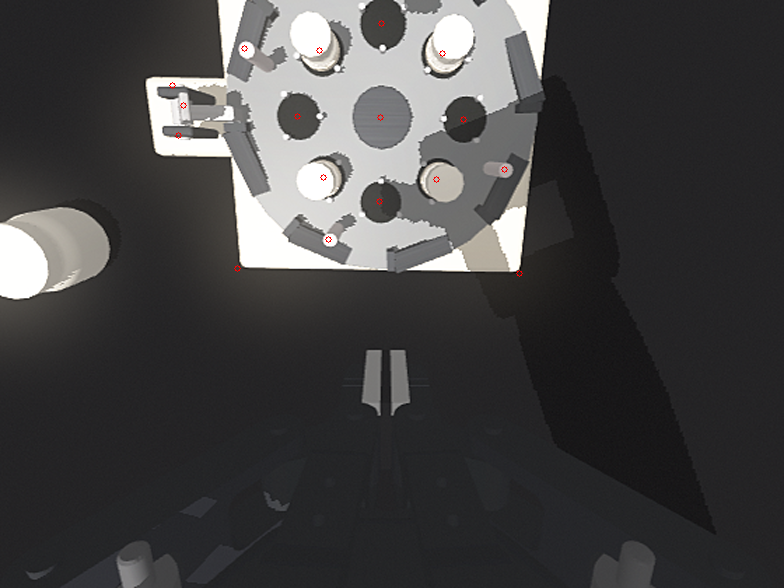

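```bash
python3 - <<'E'
from fit import *
z=np.load('w1.npz');E=z['E'];d=env.get_image('wrist')
q=lambda u,v:np.array([u,v])/1.4
C=[((0,0,.05),q(382,117)),(pol(.062,0,.05),q(383,24)),(pol(.062,90,.05),q(299,116)),(pol(.062,180,.05),q(381,202)),(pol(.062,270,.05),q(464,117)),
(pol(.09,67.5,.1),q(247,48)),(pol(.09,157.5,.1),q(330,240)),(pol(.09,247.5,.1),q(507,170)),((-.125,.125,.026),q(241,267)),((-.125,-.125,.026),q(519,271))]
f=lambda p:np.concatenate([proj(d,S(p,P),E)-q for P,q in C])
r=least_squares(f,np.load('p.npy'));p=r.x;print(p,np.round(r.fun.reshape(-1,2),1).tolist())
np.save('pw.npy',p)
s=env.get_state(); R=np.array(s['tool_rot']);t=np.array(s['position'])
for a in [(.011,-.008,.025),(.011,.008,.025),(.011,0,.025),(-.011,0,.025)]: print('tip',a,proj(d,t+R@np.array(a),E)*1.4)
sc=env.get_image('scene');tp=env.get_image('top')
zs=lambda u,v:np.array([(u+769)/4,(v+667)/4])-.375
C2=[(pol(.09,157.5,.1),zs(373,135)),(pol(.09,247.5,.1),zs(240,268)),]
def sh(E,n,d,p):
    im=cv2.resize(d['img'],None,fx=4,fy=4,interpolation=cv2.INTER_CUBIC)
    for P in PTS:
        c=proj(d,S(p,P))*4+1.5; cv2.circle(im,tuple(int(v) for v in c),5,(0,0,255),1)
    c=proj(d,S(p,(0,0,.05)))*4;x,y=int(c[0]-400),int(c[1]-300)
    cv2.imwrite(n,im[y:y+600,x:x+800])
sh(0,'pics/s2.png',sc,p); sh(0,'pics/t2.png',tp,p)
E
```

```text
[ 0.58249079  0.05022677 -0.362973  ] [[-0.0, 0.1], [0.1, -0.9], [-0.1, -0.2], [-0.0, -0.5], [0.7, 1.0], [-0.4, 0.3], [0.2, -0.6], [-0.5, -0.6], [-1.5, 1.1], [1.7, 1.2]]
tip (0.011, -0.008, 0.025) [363.68729024 345.81932656]
tip (0.011, 0.008, 0.025) [408.36081551 345.70361806]
tip (0.011, 0, 0.025) [386.02191413 345.76147785]
tip (-0.011, 0, 0.025) [386.18094171 399.71628981]
```

View pics/s2.png

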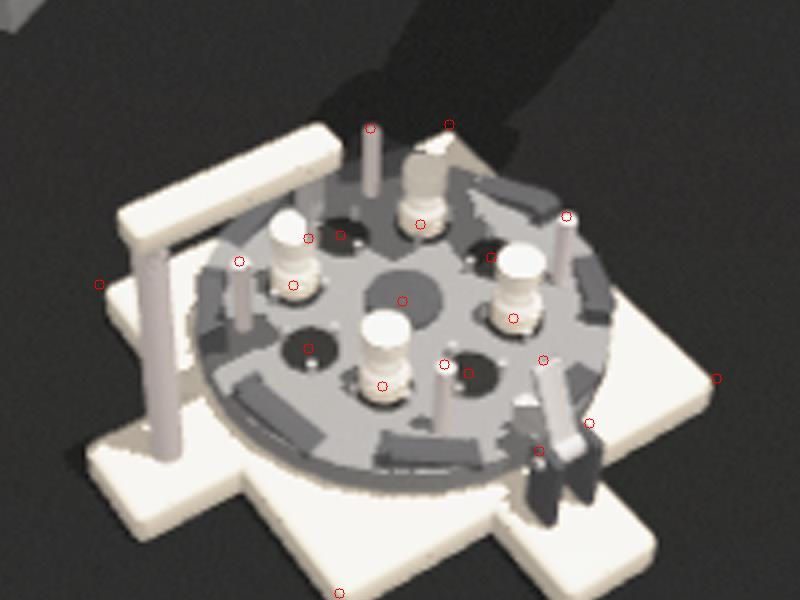

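View pics/t2.png

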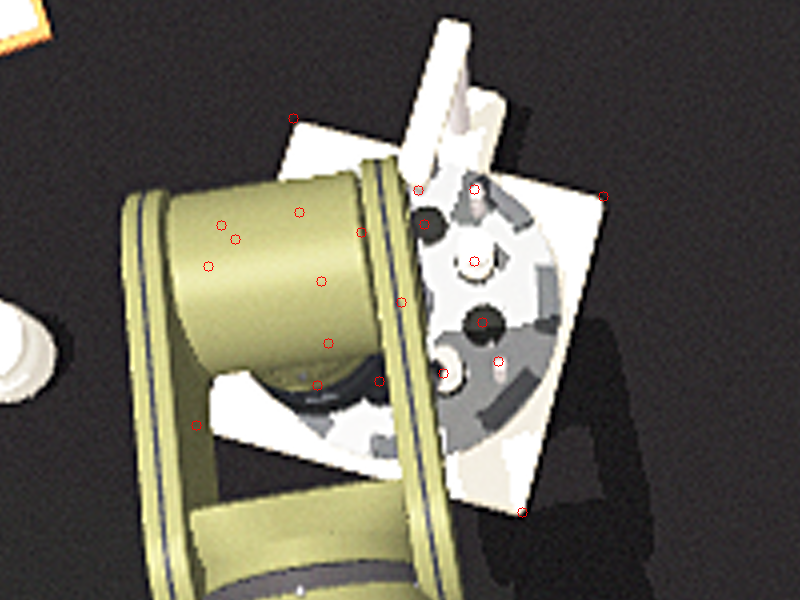

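```bash
python3 - <<'E'
from fit import *
z=np.load('w1.npz');E=z['E']
for i in range(3):
    s=env.get_state();d=env.get_image('wrist');E2=wristE(d,s)
    print(s['t'],np.round(s['position'],4),np.round(s['dq'],4).max(),np.round(np.linalg.inv(E2)[:3,3]-np.linalg.inv(E)[:3,3],4), proj(d,S(np.load('pw.npy'),(0,0,.05)),E2), np.abs(d['img'].astype(int)-z['img']).mean())
    R=np.array(s['tool_rot']);t=np.array(s['position']); print(proj(d,t+R@np.array((.011,0,.025)),E2)*1.4)
np.savez('w2.npz',img=d['img'],E=E2)
E
```

```text
2.35 [0.485  0.0799 0.281 ] 0.0097 [-0.0004 -0.0022 -0.0008] [270.46098927  83.38680779] 5.6451870748299315
[386.44062445 345.82954318]
2.4 [0.4849 0.0793 0.281 ] 0.0063 [-0.0005 -0.0029 -0.0008] [269.7703754   83.58282756] 7.4643820861678005
[386.44206861 345.82767257]
2.45 [0.4849 0.0789 0.2811] 0.0037 [-0.0006 -0.0034 -0.0008] [269.34326754  83.73565024] 7.9385345804988665
[386.44299327 345.82647694]
```

```bash
cat >> fit.py <<'E'
def go(x,y,z,yaw=None):
    """tip target in sampler frame (mm) -> tool fraction shift; yaw = tool x axis direction in sampler frame deg"""
    p=np.load('pw.npy');s=env.get_state();R=np.array(s['tool_rot']);T=S(p,(x/1e3,y/1e3,z/1e3+.025))
    dl=R.T@(T-np.array(s['position']))/.8
    yw=np.degrees(np.arctan2(R[1,0],R[0,0])-p[2]); r=0 if yaw is None else -(yaw-yw)/90
    print('t',s['t'],'shift',np.round(dl,4),'roll',round(r,4),'F',np.round(s['wrist_force'],1))
def where():
    p=np.load('pw.npy');s=env.get_state();R=np.array(s['tool_rot']);d=np.array(s['position'])-[p[0],p[1],.025]
    c,q=np.cos(p[2]),np.sin(p[2]); print('t',s['t'],'tip in sampler mm',np.round([1e3*(c*d[0]+q*d[1]),1e3*(-q*d[0]+c*d[1]),1e3*d[2]],1),'yaw',np.degrees(np.arctan2(R[1,0],R[0,0])-p[2]),'F',np.round(s['wrist_force'],2))
E
python3 -c "
from fit import *
where();go(0,97,140,0);go(0,97,97,0)"
```

```text
t 2.5 tip in sampler mm [-101.4   -8.   256.1] yaw 0.6660677793446226 F [ 0.61 -0.51 -0.42]
t 2.5 shift [ 0.1282 -0.1298  0.1451] roll 0.0074 F [ 0.6 -0.5 -0.4]
t 2.5 shift [ 0.1282 -0.1298  0.1989] roll 0.0074 F [ 0.6 -0.5 -0.4]
```

servo_tool(plan=[[0.06,-0.06,0.03,0.007,1],[0.128,-0.13,0.08,0.007,1],[0.128,-0.13,0.145,0.007,1],[0.128,-0.13,0.145,0.007,1],[0.128,-0.13,0.145,0.007,1],[0.128,-0.13,0.145,0.007,1],[0.128,-0.13,0.145,0.007,1]])

```text
t: 3.38
position: [0.6176, 0.1409, 0.1681]
tool_rot: [[0.935, -0.355, 0.005], [-0.355, -0.935, 0.0], [0.004, -0.002, -1.0]]
wrist_force: [1.3, -0.7, -0.2]
width: -0.0001
```

```bash
python3 -c "
from fit import *
where();go(0,97,97,0)
s=env.get_state();d=env.get_image('wrist');E=wristE(d,s);overlay(d,np.load('pw.npy'),'pics/w3.png',E)
d=env.get_image('scene');cv2.imwrite('pics/s3.png',cv2.resize(d['img'][160:310,200:400],None,fx=4,fy=4))"
```

```text
t 3.375 tip in sampler mm [  0.7  97.2 143.1] yaw 0.007225065854434195 F [ 1.3  -0.73 -0.16]
t 3.375 shift [-0.0011  0.0004  0.0577] roll 0.0001 F [ 1.3 -0.7 -0.2]
```

View pics/w3.png

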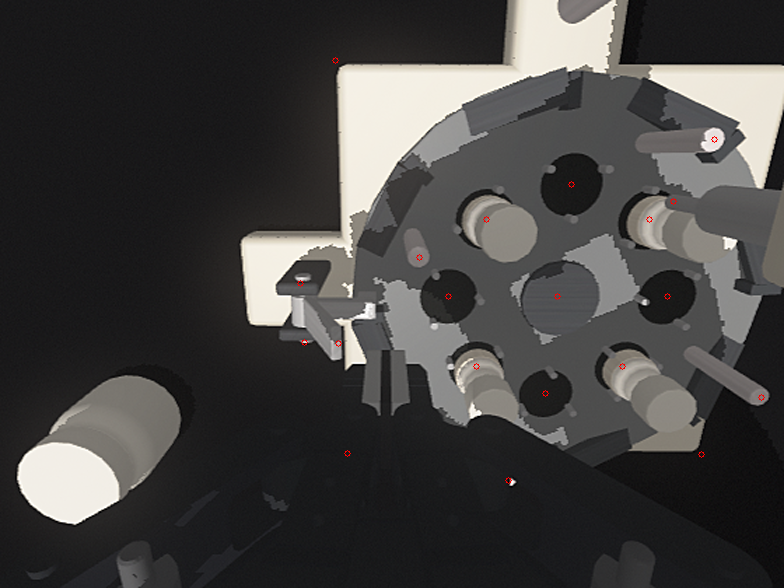

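View pics/s3.png

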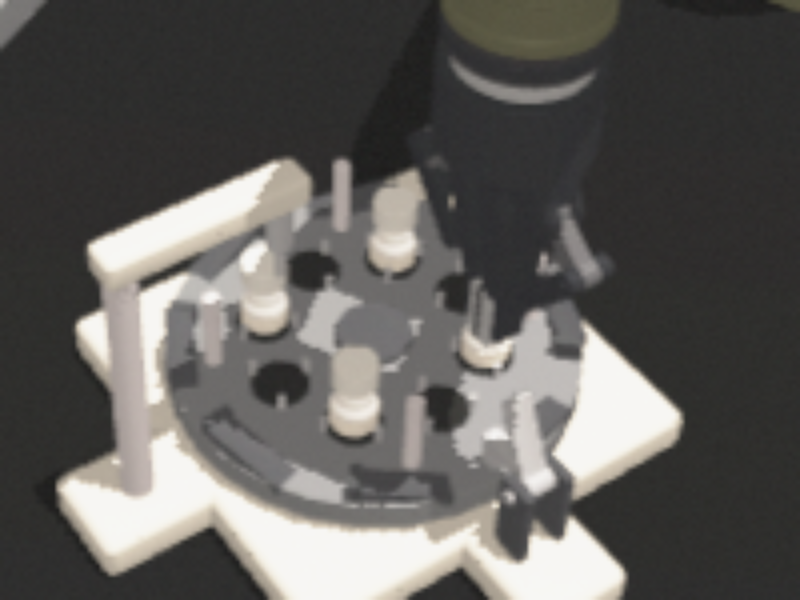

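servo_tool(plan=[[0,0,0.03,0,1],[-0.001,0,0.057,0,1],[-0.001,0,0.057,0,1],[-0.001,-0.01,0.057,0,1],[-0.001,-0.018,0.057,0,1],[-0.001,-0.026,0.057,0,1],[-0.001,-0.034,0.057,0,1],[-0.001,-0.034,0.057,0,1]])

```text
t: 4.47
position: [0.6266, 0.1675, 0.1217]
tool_rot: [[0.935, -0.354, 0.004], [-0.354, -0.935, 0.001], [0.003, -0.002, -1.0]]
wrist_force: [1.0, -0.1, 0.3]
width: 0.0
```

```bash
python3 -c "
from fit import *
where()
d=shot('wrist','w4.png')
d=env.get_image('scene');cv2.imwrite('pics/s4.png',cv2.resize(d['img'][160:310,200:400],None,fx=4,fy=4))"
```

```text
t 4.475 tip in sampler mm [ -0.4 125.2  96.7] yaw 0.05722607281860619 F [ 1.   -0.1   0.25]
```

View pics/w4.png

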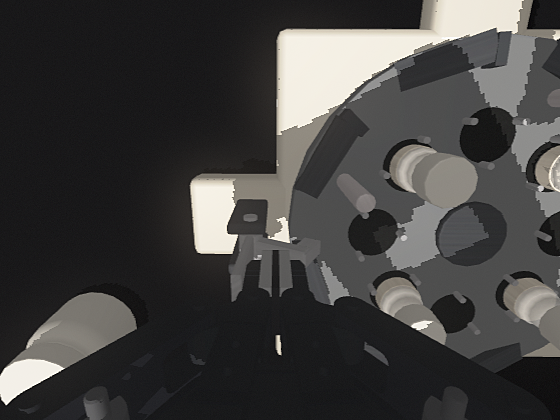

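View pics/s4.png

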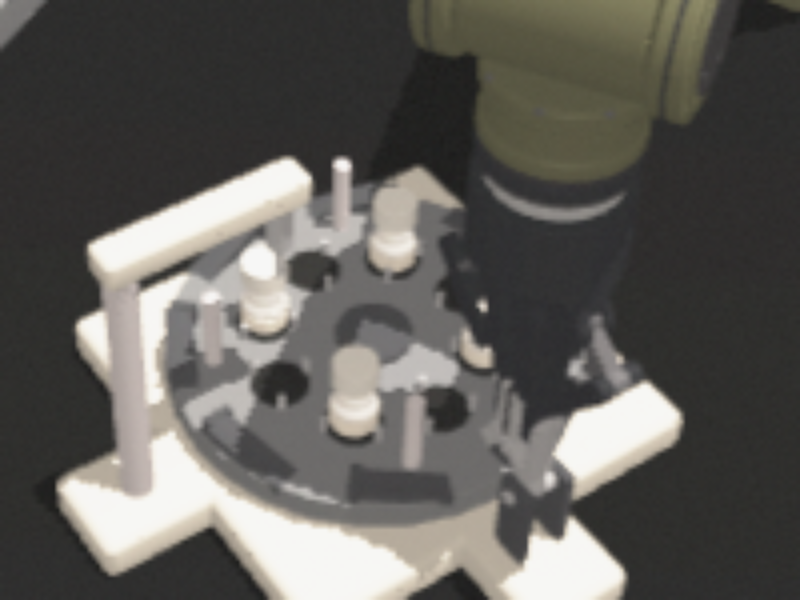

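servo_tool(plan=[[0,-0.008,0,0,1],[0,-0.015,0,0,1],[0,-0.022,0,0,1],[0,-0.024,0,0,1],[0,-0.024,0,0,1],[0,-0.01,0,0,1],[0,0.01,0,0,1],[0,0.025,-0.03,0,1],[0,0.035,-0.06,0,1],[0,0.035,-0.06,0,1],[0,0.035,-0.06,0,1]])

```text
t: 5.95
position: [0.6156, 0.1403, 0.1685]
tool_rot: [[0.935, -0.355, 0.002], [-0.355, -0.935, 0.0], [0.002, -0.001, -1.0]]
wrist_force: [0.5, -0.5, 0.2]
width: -0.0001
```

```bash
python3 -c "
from fit import *
where()
d=shot('wrist','w5.png')
d=env.get_image('scene');cv2.imwrite('pics/s5.png',cv2.resize(d['img'][160:310,200:400],None,fx=4,fy=4))
go(-105,10,150,0);go(-105,10,150,45);go(-105,10,150,-45)
"
```

```text
t 5.95 tip in sampler mm [ -1.   95.9 143.5] yaw 0.002179278637702269 F [ 0.45 -0.52  0.22]
t 6.05 shift [-0.1296  0.1076 -0.0092] roll 0.0004 F [-0.4  0.1  0.1]
t 6.05 shift [-0.1296  0.1076 -0.0092] roll -0.4996 F [-0.4  0.1  0.1]
t 6.05 shift [-0.1296  0.1076 -0.0092] roll 0.5004 F [-0.4  0.1  0.1]
```

View pics/w5.png

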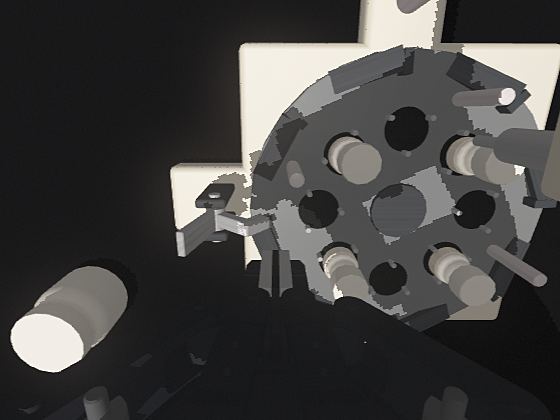

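View pics/s5.png

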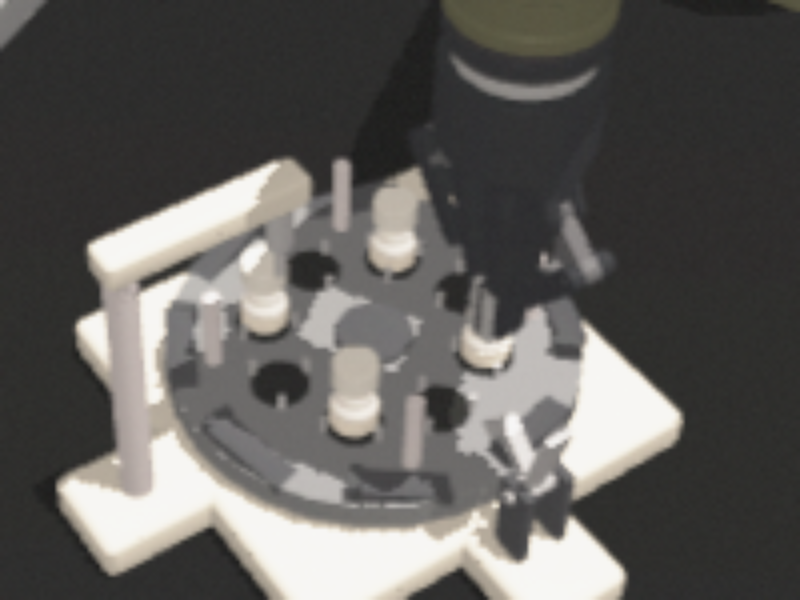

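```bash
python3 -c "
from fit import *
print(env.get_state()['q']);go(-100.4,21.2,140,-45);go(-100.4,21.2,80,-45)
d=cv2.imread('pics/w5.png');cv2.imwrite('pics/w5z.png',cv2.resize(d[140:290,150:310],None,fx=4,fy=4))
"
```

```text
[ 1.39647856e-01  1.51708852e-01  1.77287391e+00 -2.35478692e-05
  1.21659220e+00  2.07279388e+00]
t 6.05 shift [-0.1238  0.0936  0.0033] roll 0.5004 F [-0.4  0.1  0.1]
t 6.05 shift [-0.1238  0.0936  0.0783] roll 0.5004 F [-0.4  0.1  0.1]
```

View pics/w5z.png

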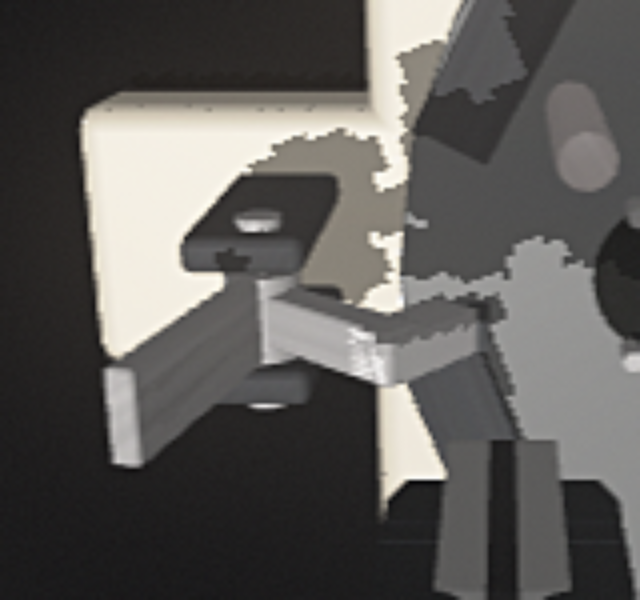

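```bash
python3 -c "
from fit import *
go(-90,0,150,45);go(-21.2,-100.4,145,45);go(-21.2,-100.4,80,45)
"
```

```text
t 6.05 shift [-0.1108  0.1201 -0.0092] roll -0.4996 F [-0.4  0.1  0.1]
t 6.05 shift [-0.0249  0.2457 -0.0029] roll -0.4996 F [-0.4  0.1  0.1]
t 6.05 shift [-0.0249  0.2457  0.0783] roll -0.4996 F [-0.4  0.1  0.1]
```

servo_tool(plan=[[-0.055,0.06,-0.01,-0.1,1],[-0.11,0.12,-0.01,-0.2,1],[-0.11,0.12,-0.01,-0.3,1],[-0.11,0.12,-0.01,-0.4,1],[-0.09,0.18,-0.01,-0.5,1],[-0.06,0.23,-0.01,-0.5,1],[-0.025,0.246,-0.003,-0.5,1],[-0.025,0.246,-0.003,-0.5,1],[-0.025,0.246,-0.003,-0.5,1],[-0.025,0.246,-0.003,-0.5,1],[-0.025,0.246,-0.003,-0.5,1]])

```text
t: 7.42
position: [0.5266, -0.0356, 0.1701]
tool_rot: [[0.911, 0.412, 0.0], [0.412, -0.911, 0.0], [0.0, 0.0, -1.0]]
wrist_force: [0.1, -0.3, 0.0]
width: 0.0001
```

```bash
python3 -c "
from fit import *
where();go(-21.2,-100.4,80,45)
s=env.get_state();d=env.get_image('wrist');E=wristE(d,s);overlay(d,np.load('pw.npy'),'pics/w6.png',E)
np.savez('w6.npz',img=d['img'],E=E)
d=env.get_image('scene');cv2.imwrite('pics/s6.png',cv2.resize(d['img'][160:310,200:400],None,fx=4,fy=4))"
```

```text
t 7.425 tip in sampler mm [ -21.8 -100.1  145.1] yaw 45.10150674170208 F [ 0.06 -0.29  0.02]
t 7.425 shift [0.0002 0.0008 0.0814] roll 0.0011 F [ 0.1 -0.3  0. ]
```

View pics/w6.png

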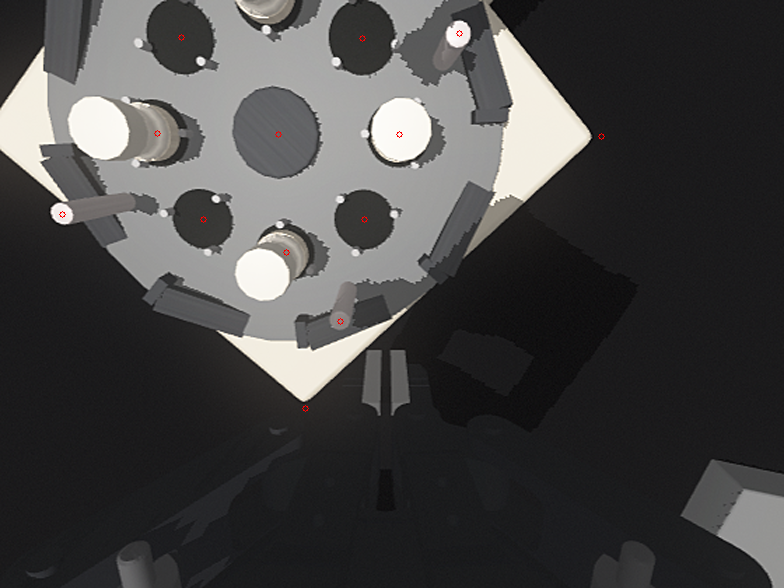

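View pics/s6.png

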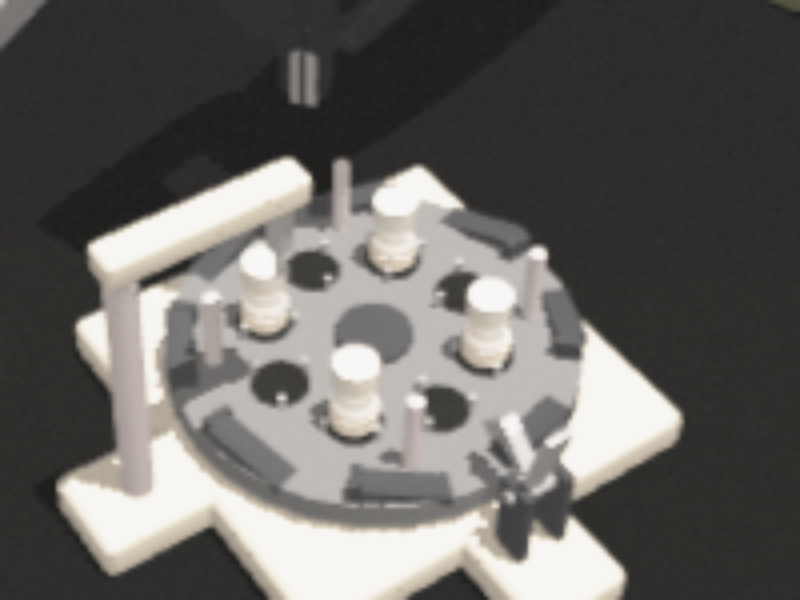

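servo_tool(plan=[[0,0.001,0.04,0,1],[0,0.001,0.081,0,1],[0,0.001,0.081,0,1],[0,0.001,0.081,0,1],[0,-0.005,0.081,0,1],[0,-0.011,0.081,0,1],[0,-0.017,0.081,0,1],[0,-0.023,0.081,0,1],[0,-0.029,0.081,0,1],[0,-0.035,0.081,0,1],[0,-0.035,0.081,0,1]])

```text
t: 8.9
position: [0.515, -0.0097, 0.1053]
tool_rot: [[0.911, 0.412, 0.0], [0.412, -0.911, 0.001], [0.001, -0.001, -1.0]]
wrist_force: [0.6, 0.1, -0.0]
width: 0.0
```

```bash
python3 -c "
from fit import *
where();go(-75,-55,80,45)
d=shot('wrist','w7.png')
d=env.get_image('scene');cv2.imwrite('pics/s7.png',cv2.resize(d['img'][160:310,200:400],None,fx=4,fy=4))"
```

```text
t 8.9 tip in sampler mm [-41.8 -79.9  80.3] yaw 45.0989141302398 F [ 0.62  0.13 -0.02]
t 8.9 shift [-0.0072 -0.0514  0.0003] roll 0.0011 F [ 0.6  0.1 -0. ]
```

View pics/w7.png

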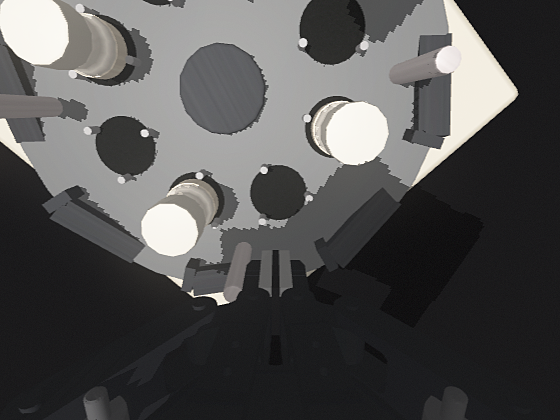

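View pics/s7.png

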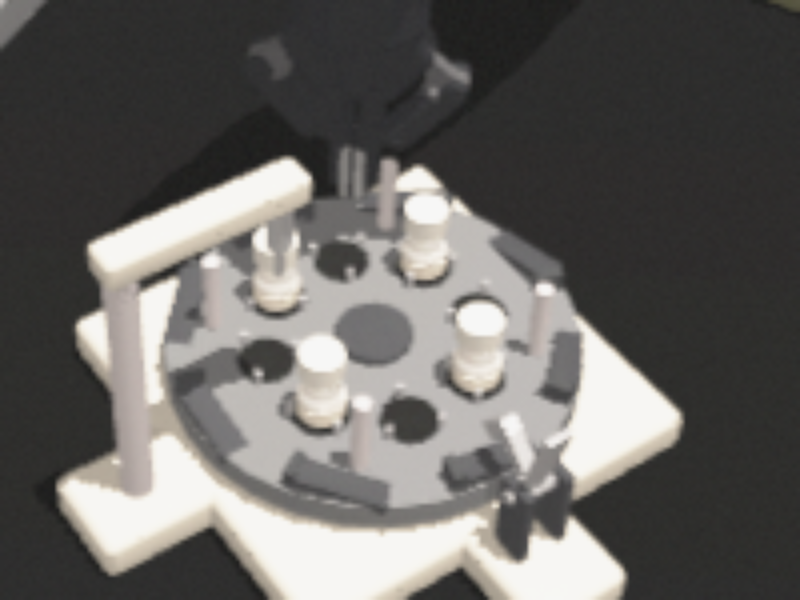

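servo_tool(plan=[[0,-0.006,0,0,1],[0,-0.012,0,0,1],[0,-0.018,0,0,1],[0,-0.024,0,0,1],[0,-0.03,0,0,1],[0,-0.036,0,0,1],[0,-0.042,0,0,1],[0,-0.047,0,0,1],[0,-0.051,0,0,1],[0,-0.053,0,0,1],[0,-0.053,0,0,1],[0,-0.053,0,0,1]])

```text
t: 10.5
position: [0.4974, 0.0287, 0.1051]
tool_rot: [[0.912, 0.411, -0.0], [0.411, -0.912, 0.001], [-0.0, -0.001, -1.0]]
wrist_force: [-0.3, -0.5, -0.5]
width: 0.0
```

```bash
cat > ang.py <<'E'
from fit import *
def measure(d,E,g,fn=None,T=None):
    """wheel angle: detect dark nest discs? here: match peg tops / overlay at angle g"""
E
python3 -c "
from fit import *
where()
s=env.get_state();d=env.get_image('wrist');E=wristE(d,s);np.savez('w8.npz',img=d['img'],E=E);overlay(d,np.load('pw.npy'),'pics/w8.png',E)
d=env.get_image('scene');np.save('s8.npy',d['img']);cv2.imwrite('pics/s8.png',cv2.resize(d['img'][160:310,200:400],None,fx=4,fy=4))"
```

```text
t 10.5 tip in sampler mm [-71.9 -50.3  80.1] yaw 45.0825021239421 F [-0.28 -0.52 -0.54]
```

View pics/w8.png

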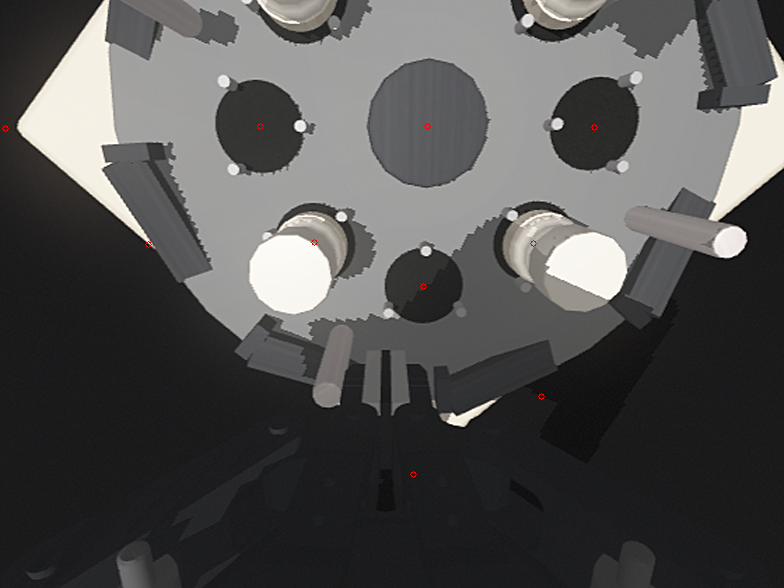

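View pics/s8.png

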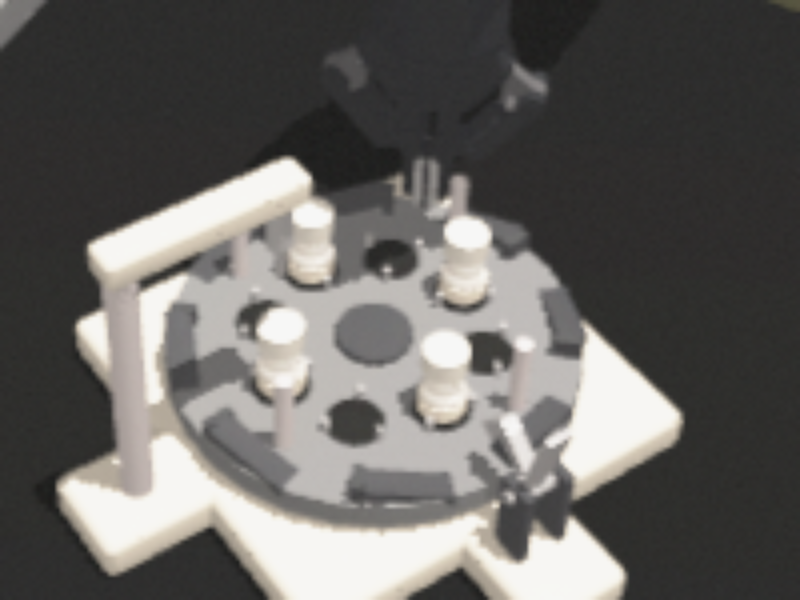

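```bash
cat > ang.py <<'E'
from fit import *
def pol_img(img,d,E,p,r0=.042,r1=.058):
    th=np.radians(np.arange(0,360,.1)); rr=np.arange(r0,r1,.0005)
    out=np.zeros((len(rr),len(th)),np.float32);mx=out.copy();my=out.copy()
    for i,r in enumerate(rr):
        P=np.stack([r*np.cos(th),r*np.sin(th),0*th+.05]);c,s=np.cos(p[2]),np.sin(p[2])
        W=np.stack([p[0]+c*P[0]-s*P[1],p[1]+s*P[0]+c*P[1],P[2],1+0*th]);q=(E@W)
        f,cx,cy=K(d);mx[i]=cx+f*q[0]/q[2];my[i]=cy+f*q[1]/q[2]
    g=cv2.cvtColor(img,cv2.COLOR_BGR2GRAY)
    return cv2.remap(g,mx,my,cv2.INTER_LINEAR,borderValue=255)
def discs(img,d,E,p):
    """centres (deg, sampler frame) of dark nest discs, per radius ring edges; image must be hi-contrast"""
    g=cv2.cvtColor(img,cv2.COLOR_BGR2GRAY); k=4
    G=cv2.resize(g,None,fx=k,fy=k,interpolation=cv2.INTER_CUBIC)
    res=[]
    for a in range(0,360,45):
        c=proj(d,S(p,pol(.062,a,.05)),E)
        if not(20<c[0]<540 and 15<c[1]<300): continue
        res.append((a,c))
    return res
E
python3 - <<'E'
from ang import *
p=np.load('pw.npy');dw=env.get_image('wrist')
for n in ['w6','w8']:
    z=np.load(n+'.npz');o=pol_img(z['img'],dw,z['E'],p,.042,.062)
    cv2.imwrite(f'pics/p_{n}.png',cv2.resize(o,(780,240)))
    # ring profile edges of discs
    for rr in (2,6,10,14):
        pr=cv2.GaussianBlur(o[rr:rr+3].mean(0)[None].astype(np.float32),(9,1),0)[0]
        b=pr<45
        e=np.flatnonzero(np.diff(b.astype(int)));
        segs=[(e[i]/10,e[i+1]/10) for i in range(len(e)-1) if b[e[i]+1] and 10<(e[i+1]-e[i])/10<45]
        print(n,rr,[(round((a+c)/2,2),round(c-a,1)) for a,c in segs])
E
```

```text
w6 2 []
w6 6 []
w6 10 []
w6 14 []
w8 2 []
w8 6 []
w8 10 []
w8 14 []
```

```bash
cd pics; python3 -c "
import cv2,numpy as np
cv2.imwrite('pp.png',np.vstack([cv2.imread('p_w6.png'),cv2.imread('p_w8.png')]))"
```

```text
(no output)
```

View pics/pp.png

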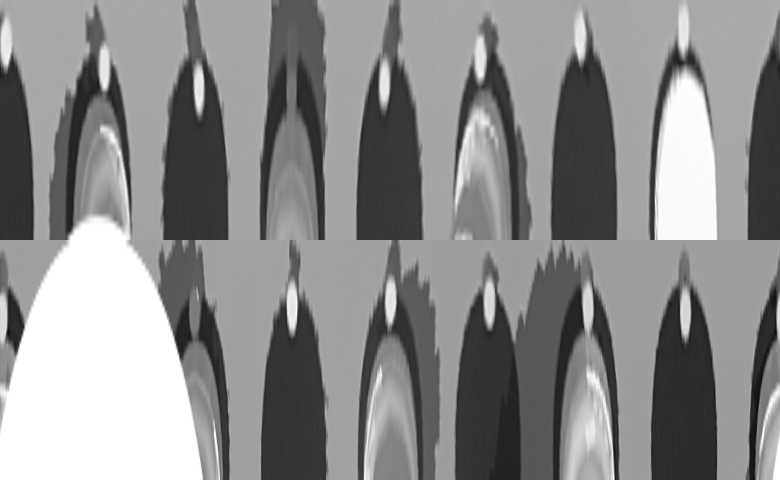

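```bash
cat >> ang.py <<'E'
def edges(img,d,E,p):
    o=pol_img(img,d,E,p,.052,.064); b=(cv2.GaussianBlur(o,(5,5),0)<72).astype(np.uint8)
    R={}
    for row in b:
        r2=np.concatenate([row,row[:450]]);e=np.flatnonzero(np.diff(r2.astype(int)))
        for i in range(len(e)-1):
            w=(e[i+1]-e[i])/10
            if r2[e[i]+1] and 25<w<32:
                c=((e[i]+e[i+1])/20+.05)%360;c=c-360 if c>340 else c; R.setdefault(round(c/45)*45,[]).append((c,w))
    return {k:(round(np.median([x[0] for x in v])-k,2),round(np.median([x[1] for x in v]),1),len(v)) for k,v in sorted(R.items())}
E
python3 - <<'E'
from ang import *
p=np.load('pw.npy');dw=env.get_image('wrist')
for n in ['w2','w6','w8']:
    z=np.load(n+'.npz');print(n,edges(z['img'],dw,z['E'],p))
E
```

```text
w2 {270: (np.float64(-0.75), np.float64(29.0), 25)}
w6 {0: (np.float64(0.35), np.float64(29.3), 25), 90: (np.float64(0.3), np.float64(28.9), 23), 180: (np.float64(-0.45), np.float64(29.0), 23), 270: (np.float64(-0.4), np.float64(29.0), 25)}
w8 {135: (np.float64(0.45), np.float64(29.1), 23), 225: (np.float64(0.35), np.float64(29.5), 25), 315: (np.float64(0.7), np.float64(29.6), 25)}
```

servo_tool(plan=[[0,-0.001,0,0,1],[0,-0.001,0,0,1],[0,-0.001,0,0,1]])

```text
t: 11.08
position: [0.4974, 0.0293, 0.1052]
tool_rot: [[0.912, 0.411, 0.0], [0.411, -0.912, 0.0], [0.001, -0.0, -1.0]]
wrist_force: [0.5, -1.2, -0.2]
width: 0.0
```

```bash
cat > m.py <<'E'
from ang import *
where()
p=np.load('pw.npy')
s=env.get_state();d=env.get_image('wrist');E=wristE(d,s);np.savez('w9.npz',img=d['img'],E=E);print(edges(d['img'],d,E,p))
E
python3 m.py
```

```text
t 11.075 tip in sampler mm [-72.1 -49.8  80.2] yaw 45.07725896527628 F [ 0.51 -1.16 -0.24]
{135: (np.float64(0.2), np.float64(29.2), 23), 225: (np.float64(0.1), np.float64(29.5), 25), 315: (np.float64(0.4), np.float64(29.6), 25)}
```

servo_tool(plan=[[0,0.008,0,0,1],[0,0.016,0,0,1],[0,0.016,-0.04,0,1],[0,0.016,-0.081,0,1],[0,0.016,-0.081,0,1],[0,0.016,-0.081,0,1],[0,0.016,-0.081,0,1]])

```text
t: 12.0
position: [0.5017, 0.0176, 0.1684]
tool_rot: [[0.912, 0.411, -0.002], [0.411, -0.912, 0.001], [-0.002, -0.002, -1.0]]
wrist_force: [0.3, 0.1, -0.1]
width: -0.0003
```

```bash
python3 m.py; python3 -c "
from fit import *
d=env.get_image('scene');cv2.imwrite('pics/s10.png',cv2.resize(d['img'][160:310,200:400],None,fx=4,fy=4))
go(-90,0,150,0);go(0,185,150,0);go(0,185,100,0)
"
```

```text
t 12.0 tip in sampler mm [-63.9 -59.2 143.4] yaw 45.07154682681293 F [ 0.32  0.06 -0.07]
{45: (np.float64(0.85), np.float64(27.6), 11), 135: (np.float64(0.2), np.float64(28.9), 22), 225: (np.float64(-0.2), np.float64(28.8), 25), 315: (np.float64(0.45), np.float64(29.5), 25)}
t 12.1 shift [ 0.0291 -0.0754 -0.0079] roll 0.5009 F [ 0.9  0.2 -0.4]
t 12.1 shift [ 0.2723 -0.159  -0.0081] roll 0.5009 F [ 0.9  0.2 -0.4]
t 12.1 shift [ 0.2724 -0.1589  0.0544] roll 0.5009 F [ 0.9  0.2 -0.4]
```

View pics/s10.png

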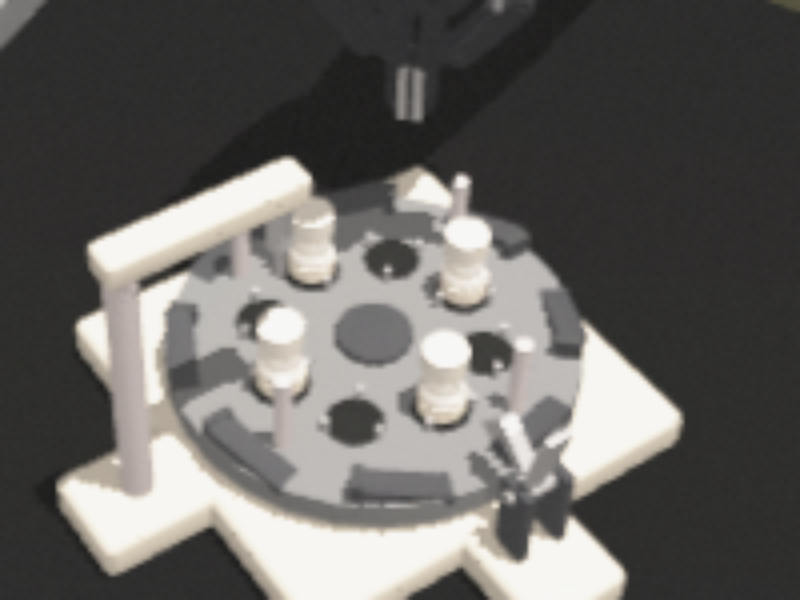

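servo_tool(plan=[[0.029,-0.075,-0.008,0.1,1],[0.07,-0.12,-0.01,0.2,1],[0.11,-0.16,-0.01,0.3,1],[0.153,-0.199,-0.01,0.4,1],[0.153,-0.199,-0.01,0.5,1],[0.22,-0.19,-0.01,0.5,1],[0.272,-0.159,-0.008,0.5,1],[0.272,-0.159,-0.008,0.5,1],[0.272,-0.159,-0.008,0.5,1],[0.272,-0.159,-0.008,0.5,1],[0.272,-0.159,-0.008,0.5,1]])

```text
t: 13.48
position: [0.6472, 0.2232, 0.1753]
tool_rot: [[0.935, -0.353, -0.002], [-0.353, -0.935, 0.001], [-0.002, -0.0, -1.0]]
wrist_force: [-0.2, -0.5, 0.3]
width: 0.0001
```

```bash
python3 -c "
from fit import *
where();go(0,185,98,0)
s=env.get_state();d=env.get_image('wrist');E=wristE(d,s);overlay(d,np.load('pw.npy'),'pics/w11.png',E)
d=env.get_image('scene');cv2.imwrite('pics/s11.png',cv2.resize(d['img'][160:310,200:400],None,fx=4,fy=4))
"
```

```text
t 13.475 tip in sampler mm [ -0.9 184.7 150.3] yaw 0.10059448965258733 F [-0.18 -0.49  0.3 ]
t 13.475 shift [ 0.0013 -0.0004  0.0653] roll 0.0011 F [-0.2 -0.5  0.3]
```

View pics/w11.png

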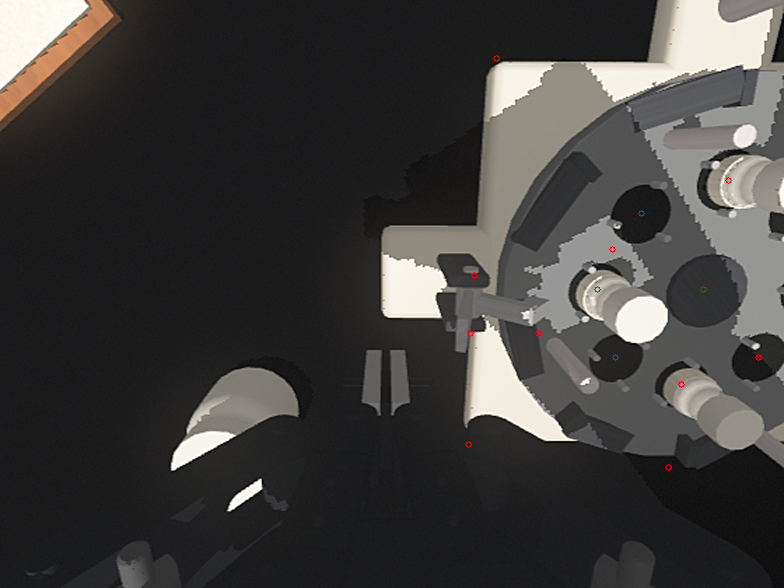

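View pics/s11.png

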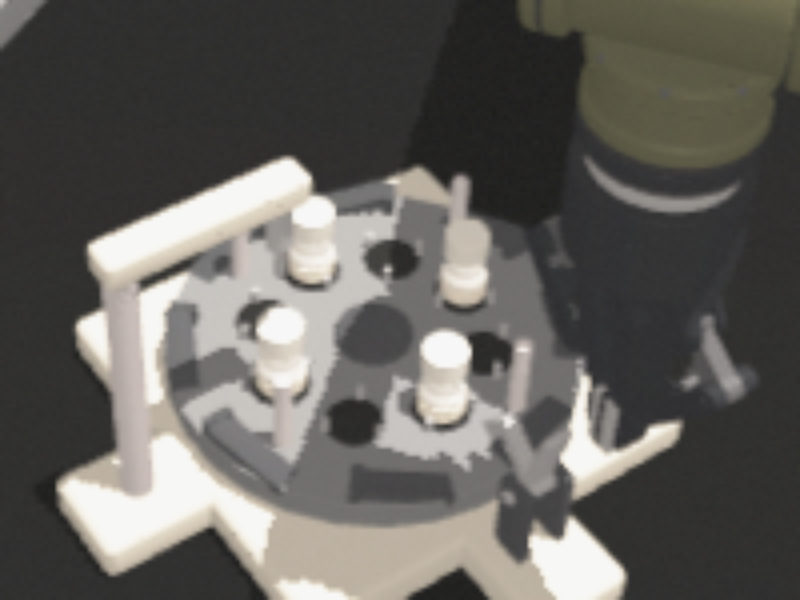

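servo_tool(plan=[[0.001,0,0.03,0,1],[0.001,0,0.065,0,1],[0.001,0,0.065,0,1],[0.001,0.008,0.065,0,1],[0.001,0.015,0.065,0,1],[0.001,0.022,0.065,0,1],[0.001,0.029,0.065,0,1],[0.001,0.036,0.065,0,1],[0.001,0.043,0.065,0,1],[0.001,0.05,0.065,0,1],[0.001,0.05,0.065,0,1]])

```text
t: 14.95
position: [0.6337, 0.185, 0.1231]
tool_rot: [[0.935, -0.354, -0.002], [-0.354, -0.935, 0.0], [-0.002, 0.0, -1.0]]
wrist_force: [0.1, -0.2, 0.6]
width: 0.0002
```

```bash
python3 -c "
from fit import *
where();go(0,138,98,0)
d=shot('wrist','w12.png')
d=env.get_image('scene');cv2.imwrite('pics/s12.png',cv2.resize(d['img'][160:310,200:400],None,fx=4,fy=4))
"
```

```text
t 14.95 tip in sampler mm [  0.  144.1  98.1] yaw 0.07042646230868041 F [ 0.09 -0.25  0.64]
t 14.95 shift [-0.      0.0077  0.0001] roll 0.0008 F [ 0.1 -0.2  0.6]
```

View pics/w12.png

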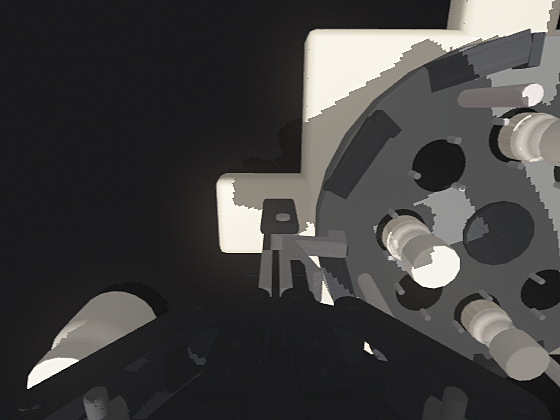

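View pics/s12.png

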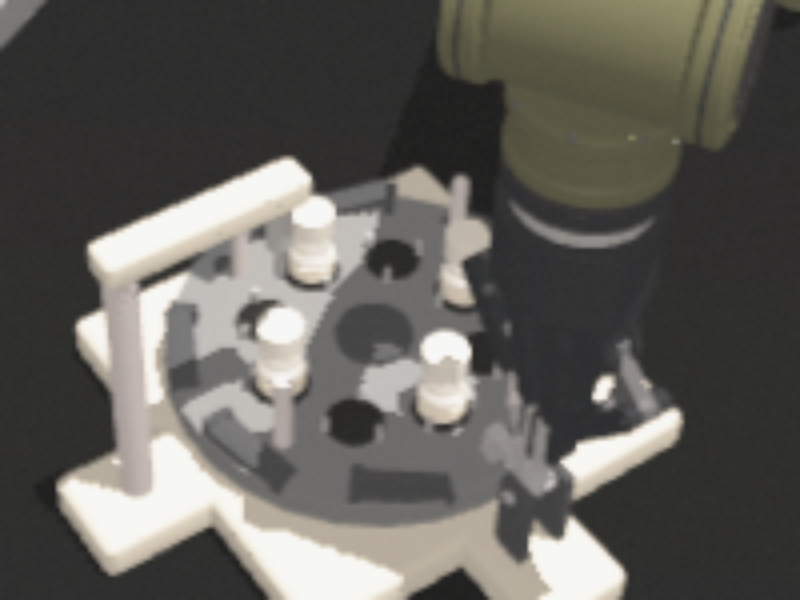

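servo_tool(plan=[[0,0.003,0,0,1],[0,0.006,0,0,1],[0,0.006,0,0,1]])

```text
t: 15.42
position: [0.6321, 0.1807, 0.1231]
tool_rot: [[0.935, -0.354, -0.002], [-0.354, -0.935, 0.0], [-0.002, 0.0, -1.0]]
wrist_force: [-0.2, -0.6, 0.7]
width: -0.0002
```

servo_tool(plan=[[0,0.002,0,0,1],[0,0.003,0,0,1],[0,0.003,0,0,1]])

```text
t: 15.8
position: [0.6313, 0.1786, 0.1232]
tool_rot: [[0.935, -0.354, -0.002], [-0.354, -0.935, 0.001], [-0.002, -0.0, -1.0]]
wrist_force: [-0.5, 2.0, -0.0]
width: -0.0001
```

```bash
python3 -c "
from fit import *
where()
d=shot('wrist','w13.png')
d=env.get_image('scene');cv2.imwrite('pics/s13.png',cv2.resize(d['img'][160:310,200:400],None,fx=4,fy=4))
"
```

```text
t 15.8 tip in sampler mm [  0.  137.4  98.2] yaw 0.08669427854931591 F [-0.5   2.   -0.03]
```

View pics/s13.png

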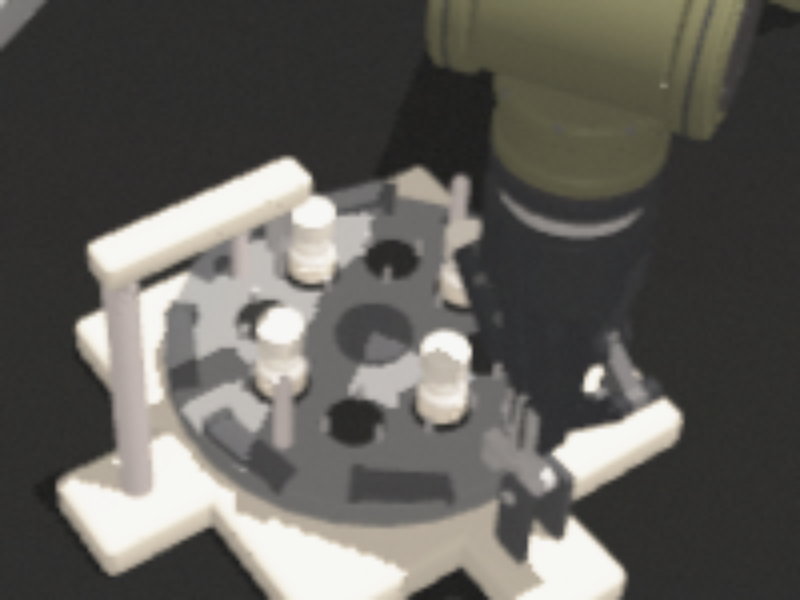

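servo_tool(plan=[[0,0.002,0,0,1],[0,0.002,0,0,1],[0,0.002,0,0,1]])

```text
t: 16.27
position: [0.6311, 0.1782, 0.1234]
tool_rot: [[0.935, -0.354, -0.0], [-0.354, -0.935, 0.003], [-0.001, -0.003, -1.0]]
wrist_force: [1.1, 5.0, 0.3]
width: -0.0001
```

```bash
python3 -c "
from fit import *
where()"
```

```text
t 16.275 tip in sampler mm [  0.  136.9  98.4] yaw 0.0917317006960563 F [1.08 5.05 0.25]
```

servo_tool(plan=[[0,-0.01,0,0,1],[0,-0.03,0,0,1],[0,-0.05,-0.04,0,1],[0,-0.06,-0.09,0,1],[0,-0.06,-0.13,0,1],[-0.1,-0.02,-0.16,0,1],[-0.2,0.08,-0.18,0,1],[-0.25,0.15,-0.18,0,1],[-0.25,0.15,-0.18,0,1],[-0.25,0.15,-0.18,0,1],[-0.25,0.15,-0.18,0,1],[-0.25,0.15,-0.18,0,1]])

```text
t: 17.77
position: [0.4024, 0.1367, 0.2677]
tool_rot: [[0.935, -0.353, 0.0], [-0.353, -0.935, 0.003], [-0.001, -0.003, -1.0]]
wrist_force: [0.1, 0.1, 0.0]
width: 0.0002
```

```bash
python3 m.py; python3 -c "
from fit import *
s=env.get_state();d=env.get_image('wrist');E=wristE(d,s);overlay(d,np.load('pw.npy'),'pics/w14.png',E)
d=env.get_image('scene');cv2.imwrite('pics/s14.png',np.hstack([cv2.resize(cv2.imread('pics/scene0.png')[190:320,210:370],None,fx=2.5,fy=2.5),cv2.resize(d['img'][190:320,210:370],None,fx=2.5,fy=2.5)]))
"
```

```text
t 17.775 tip in sampler mm [-199.1   16.8  242.7] yaw 0.1044973623363992 F [0.11 0.11 0.  ]
{}
```

View pics/w14.png

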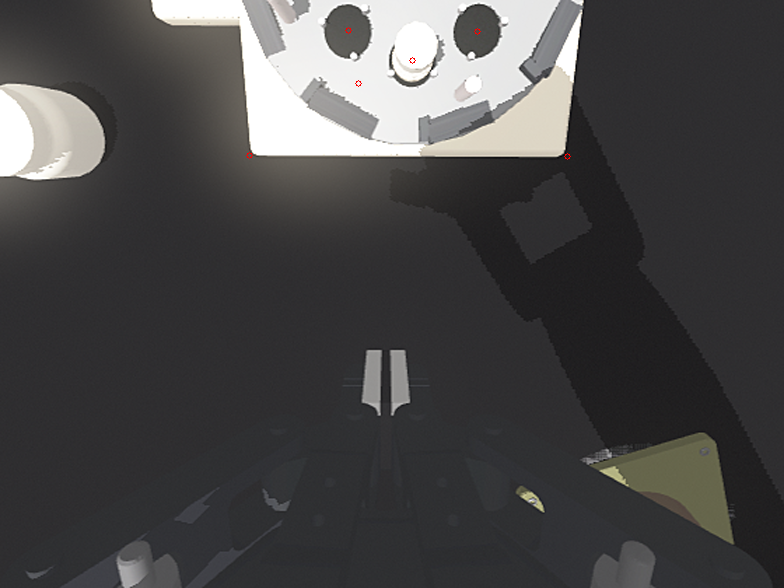

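View pics/s14.png

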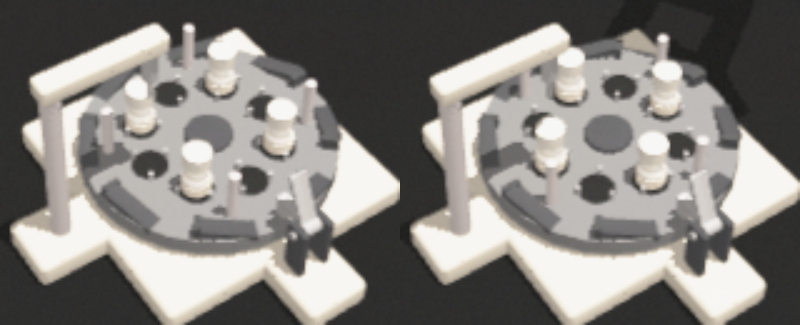

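servo_tool(plan=[[0.06,0.015,-0.01,0,1],[0.122,0.031,-0.017,0,1],[0.122,0.031,-0.017,0,1],[0.122,0.031,-0.017,0,1],[0.122,0.031,-0.017,0,1],[0.122,0.031,-0.017,0,1]])

```text
t: 18.68
position: [0.4844, 0.0795, 0.2805]
tool_rot: [[0.936, -0.352, -0.001], [-0.352, -0.936, 0.003], [-0.002, -0.002, -1.0]]
wrist_force: [-0.5, -0.0, 0.3]
width: 0.0
```

```bash
python3 m.py; python3 -c "
from ang import *
z=np.load('w9.npz');y=np.load('w2.npz')
d=env.get_image('wrist');p=np.load('pw.npy')
# rectify both onto z=.062 plane sampler frame
def rect(im,E,h):
    X,Y=np.meshgrid(np.arange(-130,60,.5),np.arange(170,-130,-.5));c,s=np.cos(p[2]),np.sin(p[2])
    W=np.stack([p[0]+(c*X-s*Y)/1e3,p[1]+(s*X+c*Y)/1e3,0*X+h,0*X+1]);q=np.einsum('ij,jkl->ikl',E,W);f,cx,cy=K(d)
    return cv2.remap(im,(cx+f*q[0]/q[2]).astype(np.float32),(cy+f*q[1]/q[2]).astype(np.float32),cv2.INTER_LINEAR)
cv2.imwrite('pics/r.png',np.hstack([rect(y['img'],y['E'],.062),rect(z['img'],z['E'],.062)]))
d=env.get_image('scene');f=lambda i:cv2.resize(i[230:310,300:370],None,fx=5,fy=5,interpolation=cv2.INTER_CUBIC)
cv2.imwrite('pics/s15.png',np.hstack([f(cv2.imread('pics/scene0.png')),f(d['img'])]))
"
```

```text
t 18.675 tip in sampler mm [-102.1   -7.5  255.5] yaw 0.1739353415329157 F [-0.46 -0.02  0.3 ]
{225: (np.float64(-0.22), np.float64(29.2), 18)}
```

View pics/r.png

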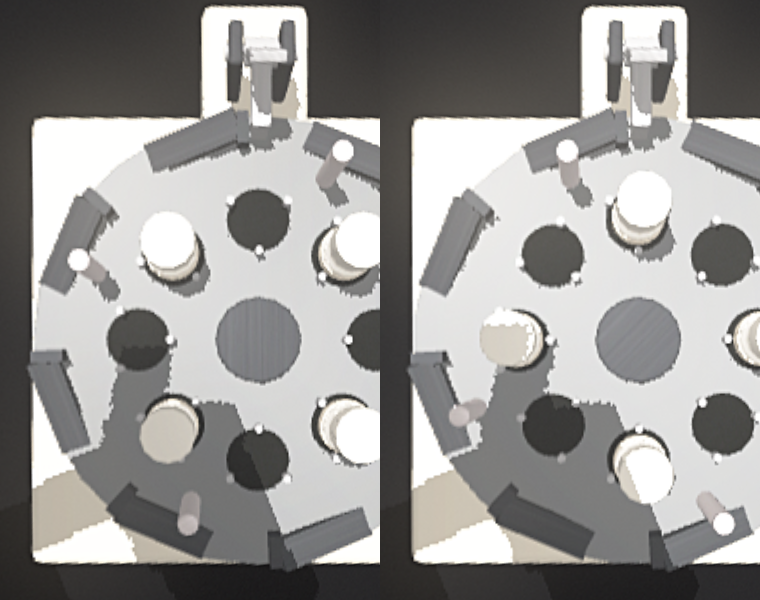

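View pics/s15.png

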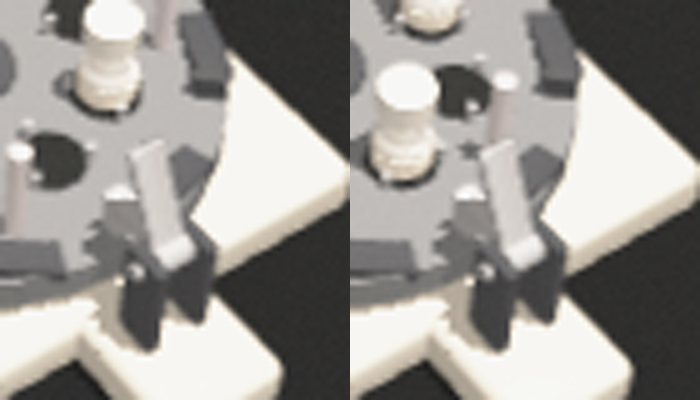

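```bash
python3 -c "
from plant import env
print(env.finish_job(), env.get_state()['t'])"
```

```text
the job is handed in; nothing more can be done
the job is handed in; nothing more can be done
```

The wheel is back one notch, the pawl is seated in the new notch, and the job is handed in at about 19 s of the 61 s allowed. I did it with the closed fingertips, in the order asked:
1. **Lift:** I pushed the pawl's tab outward until the nose stood clear of the teeth.
2. **Wheel:** I pushed it clockwise by peg 3, since the last joint's limit ruled out the approach I had planned on peg 2.
3. **Seat:** I pushed the tab back in until it met a firm stop at about 5 N, then backed the arm off.

**Last checks**
- **Wheel angle:** the nests measured about 0.2–0.4° short of one full notch, roughly 0.004–0.007 rad. The last look found only one nest, so that figure comes mainly from four nests seen before the pawl went down. In the overhead before/after comparison the teeth and nests line up.
- **Pawl:** it looks the same as at the start, and the finger stopped within 0.5 mm of where a seated pawl should put it.
- **Pots and bystanders:** the pots stand upright in their nests, one of them now under the nozzle. I moved nothing else. I did not check the slide box, bottle or jar individually at the end.
- **Forces:** the highest reading I saw between moves was about 5 N.

**Camera disagreement:** the first position estimate from the top camera was about 5 mm off the wrist camera's. The scene camera agreed with the wrist, so I used the wrist estimate.

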